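# Pump up the microscope's air table

### The job

Pump up the air supply of the vibration-isolated microscope table: press the black plunger all the way down and let it come all the way up again, over and over, until the orange indicator pin has risen fully out and its whole green foot shows above the collar. Then push the red shut-off handle round its full quarter turn, from in line with the pipe to square across it, to keep the air in. Leave the valve alone until the pin is fully out, do not touch the pin itself, pick nothing up, leave the slide box, oil bottle and objective can where they stand, and finish clear of everything with the plunger up.

Things in the scene. Friction and masses are not known exactly. Their poses are not given: they have to be found in the camera images.
- console: Grey base plate 140 (x) x 310 (y) x 12 mm, fixed, with any yaw within 0.4 rad. Origin: centre of its underside, on the bench. In its frame (mm): pump cylinder (62 across, top 100 high) at (0, 85); white indicator block (50 x 50, 64 high; dark collar 28 across up to 75) at (0, 0); brass valve at (0, -100), its pipe running to x = 95 at 36 high.
- plunger_top (a point): Centre of the flat top of the black plunger head, 60 mm across and 16 mm thick; 150 mm above the bench when up, it goes straight down 30 mm.
- plunger (a joint): Plunger travel in m: 0 up, 0.03 down (hard stop). A spring brings it up; pressing takes about 6 N at the top, 11 N at the bottom, more if fast. A ratchet inside turns each full stroke (to within 2 mm of the stop, then all the way up) into a 6 mm rise of the pin, which moves during the down stroke. Strokes shorter than two thirds may raise it by nothing.
- indicator_top (a point): Centre of the top of the indicator pin, 14 mm across: orange, with a 12 mm long green foot below. It stands 81 mm above the bench when the pin is in, 117 mm when it is fully out.
- indicator (a joint): Rise of the pin in m: 0 in, 0.036 fully out (above 0.033 counts as out); it stays where it is raised to. It starts between 0 and 0.012, so four to six full strokes are needed; further strokes do no harm.
- valve_pivot (a point): On the vertical axis of the red valve handle, half-way up the handle (74 mm above the bench). The handle is a bar 14 mm wide and 16 mm tall (66 to 82 mm above the bench) reaching 85 mm from this axis.
- valve_end (a point): Point on the centre line of the red handle, 70 mm from its axis, half-way up the bar.
- valve (a joint): Angle of the red handle in rad: 0 open, in line with the pipe, pointing to the console's -x; it turns counter-clockwise seen from above to 1.571, closed, pointing to the console's -y (hard stop). It stays where it is left; about 1 N at its end turns it. Starts between 0 and 0.15; above 1.4 counts as closed.
- slide_box: Bystander: loose blue plastic slide box, 42 x 92 x 33 mm, on the robot's side of the pump. Origin: centre of its underside.
- oil_bottle: Bystander: loose small amber bottle, 32 mm across, 75 mm tall, beyond the console. Origin: centre of its underside.
- objective_can: Bystander: loose clear can with a grey lid, 44 mm across, 60 mm tall, beyond the console. Origin: centre of its underside.

How it is judged:
By the outcome, as a careful person would: the job done as asked, in the order asked, and still so for the second after the job is handed in, with the robot touching nothing.
It also fails if it takes over 64 s, if anything falls off the work surface, if the arm or the gripper's body presses on something with over 40 N, if the wrist force passes 120 N, or if a joint passes its speed limit or range.

### The arm

A 7-joint arm with a two-finger parallel gripper is mounted at the origin on the work surface. World frame = base frame: x ahead of the robot, y to its left, z up, the work surface at z = 0. Lengths are in m, angles in rad, forces in N, time in s.
With the tool pointing down it reaches from about 0.4 to 0.85 m from the base axis. Payload 4.5 kg.
Tool frame: the origin (TCP) lies between the finger pads; the fingertips stand 25 mm ahead of it and the grasp point (between the pads) lies 6 mm ahead of it (r.tips_ahead is the distance from the TCP to the fingertips, in m); z points along the fingers, y is the direction in which the jaws open and shut (so a half turn about z gives the same grasp; the last joint's range is limited). The gripper opens to 88 mm and grips with 3 to 60 N. Pads are 18 mm wide; open, the fingers measure 123 mm over their backs; the gripper's body (75 mm by 187 mm) begins 45 mm behind the grasp point.
Start: joints at [0.034, 0.689, -0.195, 1.565, 0.157, 0.902, -0.215], TCP at [0.625, 0, 0.264] pointing down, gripper open.
Joint ranges: [-3.01, 3.01], [-0.46, 2.08], [-1.47, 1.51], [0.13, 2.56], [-1, 4.14], [0.04, 2.09], [-2.66, 2.66]. Speed limits (rad/s): [2.57, 2.57, 3.14, 3.14, 3.14, 3.14, 3.14].

### API

Orientations are given as a unit quaternion [x, y, z, w].
In Python, from plant import r, imaging gives the robot as it stands.
- The arm moves only by the tool send_rows, never from a script. Its argument "moves" is one flat list of numbers, 6 for each row, row after row: the shift along the tool's x, y, z in m, then the turn, a rotation vector about the tool's x, y, z in degrees. A call has exactly 5 rows; each row is the pose to reach, as a shift and turn from the pose measured when the call began, along the tool's axes at that moment; what a row does not reach only later rows make up. A row lasts 1/12 s, in which the tool goes at most 41.7 mm and 7.16 degrees, less where a joint would pass 70% of its speed; a pose out of reach is approached as far as the arm can. A call with a gripper value outside its range is refused whole. "claw" is the closure, from -1 (fully open) to 1 (shut), so that 0 is half open, set as the call begins (left out, the last holds). The fingers move at their own pace and stop on an object; "grip_force" is the grip in N (left out, the last holds). Time passes only in rows, so rows that repeat a pose let the fingers close, or fill a call up. It gives the time, the measured TCP pose, the force and the opening at its end, in the units of the state.
- r.get_state(): the state, without advancing time (a new reading comes with each control period).
- imaging.snapshot(name): name is "scene" or "side" or "wrist"; returns a dict with "image" (420x560x3 uint8, red, green, blue), "depth" (420x560 float32, m along the optical axis (not along the pixel's ray), 0 where there is no reading), "mtx" (3x3 intrinsics, pixels), "rvec" (rotation vector, rad) and "tvec" (3), from world to camera coordinates, as OpenCV has them. Camera axes: x right, y down, z forward; pixel columns grow to the right and rows downward; lengths in m; the calibration is good to about 2 mm. A picture is of the moment at which its call begins.
- r.finish_job(): hands the job in, once; it reports no verdict.
Trained networks look in a picture, given as the dict that the camera call returned (one of the last four; its "shot" number tells which), for a name from the list of things; names that differ only in an ending like _2 or _b are one class to them, and where a whole thing is asked for, a point or a joint stands for the part that bears it (a point fixed in the world has none). Each returns a list of dicts, best first, with "score" (0 to 1); they miss things now and then, are a little off and sometimes report something else, mostly with a low value. They report only what shows in the picture. A call takes as long as a camera call.
- imaging.look_for(query, picture): "box" ([centre column, centre row, width, height] as shares, 0 to 1, of the picture: columns of its width, rows of its height, round what is visible of it).
- imaging.silhouettes(query, picture): "pixels" (420x560 bool, what is visible of it) and "box" ([centre column, centre row, width, height] as shares, 0 to 1, of the picture: columns of its width, rows of its height, round what is visible of it).
- imaging.pinpoint(query, picture): "point" ([column, row] as shares, 0 to 1, of the picture: columns of its width, rows of its height: a listed point, or the origin of a listed thing).
The state is a dict: "clock": time; "q": joint angles; "qd": joint speeds; "joint_torque": joint torques, N m; "tool_pos": TCP position; "eef_rot": TCP orientation; "contact_force": force on the tool from outside, world axes, zero at the start; "moment": the same for the moment, N m; "opening": opening from 0.0 (shut) to 1.0 (fully open).
Only numpy, scipy, OpenCV 4.12 (cv2) and the standard library are available. Lean on these libraries where they do the work, as an engineer would, in place of code of your own. Each camera call takes 0.05 s, during which the arm holds its last target.

## Working session

There is one attempt and no reset: what is moved stays moved. The work goes in short steps, Python scripts to look and compute and a tool call to move; the robot and the scene stay as the last step left them, time stands still between calls to the robot, and variables do not carry over. Pictures are saved under pics/ and viewed, and the job is handed in when it is done.

Besides the shell and the picture viewer there is one more tool, called after "Request:" as name(argument=value, ...) on one line, values as JSON. send_rows: Moves the arm, as the interface text tells. Its arguments: {"type":"object","properties":{"moves":{"type":"array"},"claw":{"type":"number"},"grip_force":{"type":"number"}},"required":["moves"]}

```bash
mkdir -p pics; ls; cat > h.py <<'E'
import numpy as np, cv2
from plant import r, imaging
from scipy.spatial.transform import Rotation as R
def snap(n,f):
    s=imaging.snapshot(n); cv2.imwrite('pics/'+f+'.png',s['image'][:,:,::-1]); return s
def ray(s,u,v):
    Rm,_=cv2.Rodrigues(np.array(s['rvec'],float)); t=np.array(s['tvec']).reshape(3)
    d=Rm.T@np.linalg.inv(s['mtx'])@np.array([u,v,1.]); return -Rm.T@t, d
def at_z(s,u,v,z):
    c,d=ray(s,u,v); return c+d*(z-c[2])/d[2]
def at_depth(s,u,v):
    c,d=ray(s,u,v); return c+d*s['depth'][int(round(v)),int(round(u))]
def proj(s,p):
    return cv2.projectPoints(np.array(p,float).reshape(-1,3),np.array(s['rvec'],float),np.array(s['tvec'],float),s['mtx'],None)[0].reshape(-1,2)
E
python3 - <<'E'
from h import *
np.set_printoptions(precision=4,suppress=True)
st=r.get_state(); print(st['clock'],st['tool_pos'],st['eef_rot'],st['contact_force'],st['opening'])
zs={'plunger_top':.150,'indicator_top':None,'valve_pivot':.074,'valve_end':.074,'console':0,'slide_box':0,'oil_bottle':0,'objective_can':0}
for n in ['scene','side','wrist']:
    s=snap(n,n+'0')
    for k,z in zs.items():
        for o in imaging.pinpoint(k,s)[:2]:
            u,v=o['point'][0]*560,o['point'][1]*420
            print(n,k,round(o['score'],2),round(u),round(v),at_z(s,u,v,z) if z is not None else '',at_depth(s,u,v))
E
```

```text
pics
0.0 [ 0.6244 -0.      0.2629] [ 0.7071  0.7071 -0.0007 -0.0006] [0.0762 0.2158 0.714 ] 0.9992830744043854
scene plunger_top 0.59 365 250 [0.5656 0.2133 0.15  ] [0.564  0.2124 0.1476]
scene indicator_top 0.51 310 255  [0.5946 0.1377 0.0836]
scene valve_pivot 0.56 257 237 [0.6318 0.0491 0.074 ] [0.6348 0.0534 0.0807]
scene valve_end 0.63 272 208 [0.572  0.0157 0.074 ] [0.5747 0.019  0.0787]
scene console 0.58 308 286 [0.5977 0.1439 0.    ] [0.6137 0.158  0.0346]
scene slide_box 0.62 400 255 [0.4206 0.2052 0.    ] [0.4347 0.2109 0.0186]
scene oil_bottle 0.66 333 373 [0.67   0.2778 0.    ] [0.6819 0.2842 0.0346]
scene objective_can 0.87 273 333 [0.6983 0.1719 0.    ] [0.7127 0.1894 0.0485]
side plunger_top 0.61 275 259 [0.5626 0.2162 0.15  ] [0.5627 0.2154 0.1489]
side indicator_top 0.47 263 242  [0.5898 0.1393 0.0849]
side valve_pivot 0.85 247 203 [0.6299 0.0435 0.074 ] [0.6291 0.0476 0.0786]
side valve_end 0.56 281 193 [0.5684 0.0142 0.074 ] [0.5681 0.0186 0.0787]
side slide_box 0.84 358 306 [0.423  0.2016 0.    ] [0.4284 0.2186 0.0318]
side slide_box 0.54 203 280 [0.6974 0.1679 0.    ] [0.6882 0.189  0.0359]
side oil_bottle 0.72 209 340 [0.666  0.2778 0.    ] [0.6603 0.2894 0.0277]
side objective_can 0.66 201 282 [0.7006 0.1727 0.    ] [0.6917 0.1924 0.0339]
wrist indicator_top 0.61 233 4  [0.5902 0.1392 0.0853]
wrist valve_pivot 0.77 289 136 [0.631  0.0447 0.074 ] [0.6309 0.0454 0.0816]
wrist valve_end 0.83 213 174 [0.567  0.0128 0.074 ] [0.5686 0.0146 0.0828]
wrist console 0.81 251 26 [0.5962 0.139  0.    ] [0.6017 0.1267 0.0739]
wrist objective_can 0.26 237 5 [0.5843 0.1567 0.    ] [0.5933 0.1387 0.0846]
```

View pics/scene0.png

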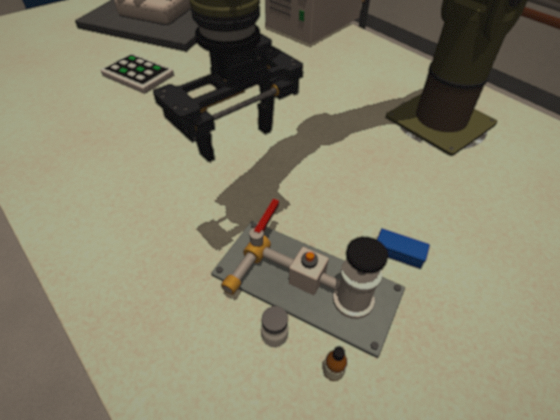

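View pics/side0.png

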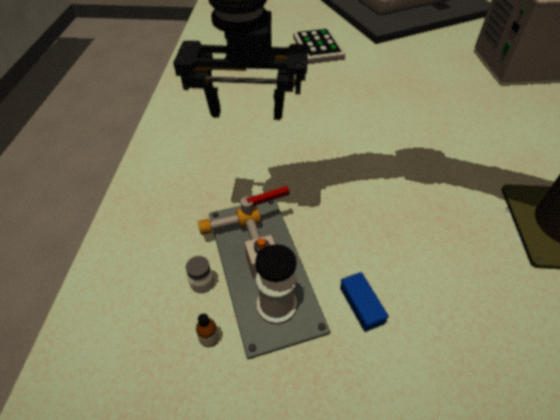

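The scene picture shows the black plunger at (365, 250), the pin at (310, 257) and the red handle running from (257, 237) to (276, 203). The two cameras agree on the plunger at (0.564, 0.215). I'll move over it with the claw shut.

Request:
send_rows(moves=[0.03,-0.01,0,0,0,0,0.07,-0.02,0,0,0,0,0.11,-0.03,0.0,0,0,0,0.145,-0.04,0.0,0,0,0,0.18,-0.05,0.02,0,0,0], claw=1, grip_force=20)

```text
clock: 1.77
tool_pos: [0.5767, 0.1829, 0.2469]
eef_rot: [0.707, 0.707, 0.004, 0.001]
contact_force: [1.2, 0.7, 0.0]
opening: 0.645
```

Request:
send_rows(moves=[0.025,-0.008,0.01,0,0,0,0.035,-0.01,0.02,0,0,0,0.035,-0.01,0.03,0,0,0,0.035,-0.01,0.03,0,0,0,0.035,-0.01,0.03,0,0,0])

```text
clock: 2.18
tool_pos: [0.5677, 0.2148, 0.2164]
eef_rot: [0.708, 0.706, 0.003, 0.002]
contact_force: [0.6, -0.6, 0.6]
opening: 0.267
```

Request:
send_rows(moves=[0,-0.004,0.01,0,0,0,0,-0.004,0.02,0,0,0,0,-0.004,0.03,0,0,0,0,-0.004,0.03,0,0,0,0,-0.004,0.03,0,0,0])

```text
clock: 2.6
tool_pos: [0.564, 0.214, 0.1858]
eef_rot: [0.709, 0.705, 0.002, 0.002]
contact_force: [0.9, -0.8, 0.7]
opening: 0.006
```

```bash
python3 - <<'E'
from h import *
s=snap('side','side1'); print(r.get_state()['tool_pos'],r.get_state()['opening'],r.tips_ahead)
s=snap('scene','scene1')
a=cv2.imread('pics/side1.png');b=cv2.imread('pics/scene1.png')
cv2.imwrite('pics/c1.png',np.hstack([cv2.resize(a[150:350,150:350],(400,400)),cv2.resize(b[150:350,240:440],(400,400))]))
E
```

```text
[0.56428868 0.21445079 0.18634435] 0.006815971072127484 0.025
```

View pics/c1.png

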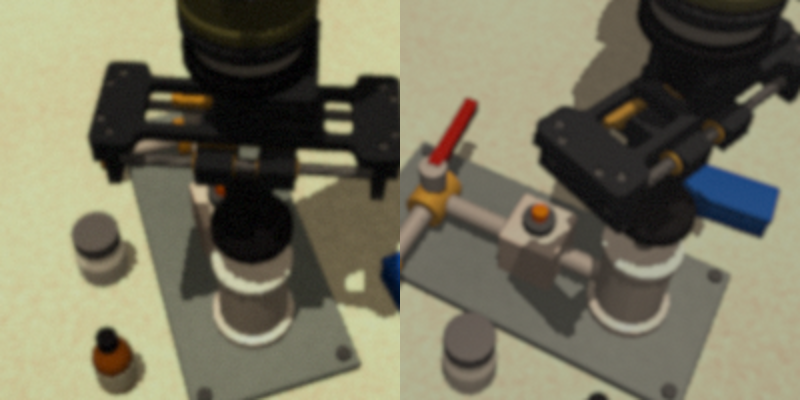

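The claw sits centred over the plunger head, with the fingertips about 11 mm above it. First stroke.

Request:
send_rows(moves=[0,0,0.01,0,0,0,0,0,0.02,0,0,0,0,0,0.03,0,0,0,0,0,0.038,0,0,0,0,0,0.042,0,0,0])

```text
clock: 3.12
tool_pos: [0.566, 0.2154, 0.1452]
eef_rot: [0.708, 0.706, 0.004, 0.003]
contact_force: [-4.8, -1.7, 45.8]
opening: 0.007
```

Request:
send_rows(moves=[0,-0.001,-0.01,0,0,0,0,-0.001,-0.022,0,0,0,0,-0.001,-0.034,0,0,0,0,-0.001,-0.036,0,0,0,0,-0.001,-0.036,0,0,0])

```text
clock: 3.53
tool_pos: [0.5648, 0.2156, 0.182]
eef_rot: [0.708, 0.706, 0.005, 0.003]
contact_force: [1.0, 0.7, 0.2]
opening: 0.005
```

```bash
cat > look.py <<'E'
import sys
from h import *
n=sys.argv[1]
b=snap('scene','scene'+n);st=r.get_state(); print(st['clock'],st['tool_pos'],st['contact_force'])
for k in ['indicator_top','plunger_top']:
  for o in imaging.pinpoint(k,b)[:1]:
    u,v=o['point'][0]*560,o['point'][1]*420; print(k,o['score'],u,v,at_depth(b,u,v))
    # height along vertical through known xy
    xy=(.5942,.139) if k[0]=='i' else (.564,.2148)
    zz=np.arange(.07,.16,.001); p=proj(b,[[*xy,z] for z in zz]); print(' z by row',zz[np.argmin(abs(p[:,1]-v))])
cv2.imwrite('pics/c'+n+'.png',cv2.resize(b['image'][150:350,240:440,::-1],(600,600),interpolation=cv2.INTER_CUBIC))
E
python3 look.py 2
```

```text
3.5833 [0.56443048 0.21537098 0.18129849] [ 0.68610049 -0.09495294 -0.78599026]
indicator_top 0.66 308.784 250.99200000000002 [0.59502153 0.13479564 0.09113381]
 z by row 0.09500000000000003
plunger_top 0.68 365.176 248.388 [0.58032144 0.22161539 0.17547709]
 z by row 0.15400000000000008
```

View pics/c2.png

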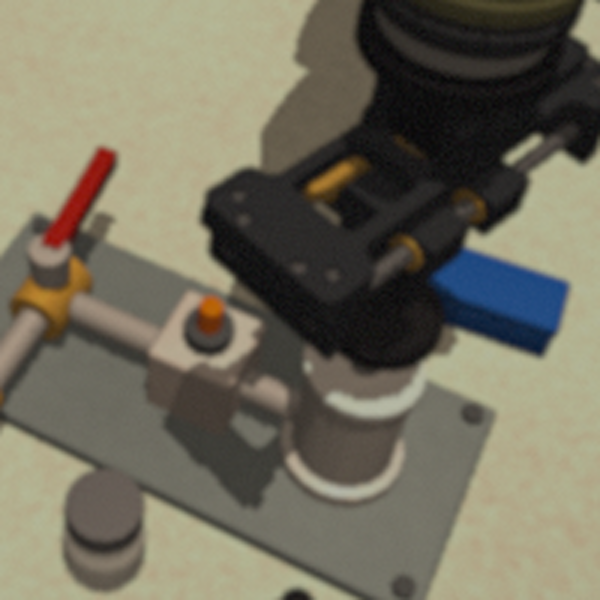

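The pin rose by about 6 mm, so full strokes register. I'll keep going with slightly gentler bottoms.

Request:
send_rows(moves=[0,0,0.009,0,0,0,0,0,0.018,0,0,0,0,0,0.027,0,0,0,0,0,0.033,0,0,0,0,0,0.036,0,0,0])

```text
clock: 4.1
tool_pos: [0.565, 0.2156, 0.1452]
eef_rot: [0.708, 0.706, 0.005, 0.003]
contact_force: [-8.4, -2.5, 41.3]
opening: 0.004
```

Request:
send_rows(moves=[0,0,-0.01,0,0,0,0,0,-0.022,0,0,0,0,0,-0.034,0,0,0,0,0,-0.036,0,0,0,0,0,-0.036,0,0,0])

```text
clock: 4.52
tool_pos: [0.5647, 0.2156, 0.1817]
eef_rot: [0.708, 0.706, 0.005, 0.003]
contact_force: [-0.4, -0.7, -0.0]
opening: 0.005
```

Request:
send_rows(moves=[0,0,0.009,0,0,0,0,0,0.018,0,0,0,0,0,0.027,0,0,0,0,0,0.033,0,0,0,0,0,0.036,0,0,0])

```text
clock: 4.93
tool_pos: [0.5656, 0.2159, 0.1453]
eef_rot: [0.709, 0.706, 0.005, 0.003]
contact_force: [-4.8, -1.9, 38.3]
opening: 0.003
```

Request:
send_rows(moves=[0,0,-0.01,0,0,0,0,0,-0.022,0,0,0,0,0,-0.034,0,0,0,0,0,-0.036,0,0,0,0,0,-0.036,0,0,0])

```text
clock: 5.35
tool_pos: [0.5651, 0.2159, 0.1817]
eef_rot: [0.709, 0.706, 0.006, 0.003]
contact_force: [-0.5, 0.6, 0.3]
opening: 0.003
```

Request:
send_rows(moves=[0,0,0.009,0,0,0,0,0,0.018,0,0,0,0,0,0.027,0,0,0,0,0,0.033,0,0,0,0,0,0.036,0,0,0])

```text
clock: 5.77
tool_pos: [0.5659, 0.2162, 0.1453]
eef_rot: [0.709, 0.706, 0.006, 0.004]
contact_force: [-3.5, -2.0, 34.5]
opening: 0.001
```

Request:
send_rows(moves=[0,0,-0.01,0,0,0,0,0,-0.022,0,0,0,0,0,-0.034,0,0,0,0,0,-0.036,0,0,0,0,0,-0.036,0,0,0])

```text
clock: 6.18
tool_pos: [0.5654, 0.216, 0.1818]
eef_rot: [0.709, 0.706, 0.006, 0.004]
contact_force: [0.0, -0.7, -0.2]
opening: 0.004
```

```bash
python3 look.py 3
```

```text
6.2333 [0.56507676 0.21585203 0.18117292] [ 0.49957295 -0.52744739  0.26852704]
indicator_top 0.51 310.52 245.27999999999997 [0.59546927 0.13747233 0.10920981]
 z by row 0.11000000000000004
plunger_top 0.83 367.19199999999995 252.294 [0.58061296 0.22629336 0.17186297]
 z by row 0.14500000000000007
```

View pics/c3.png

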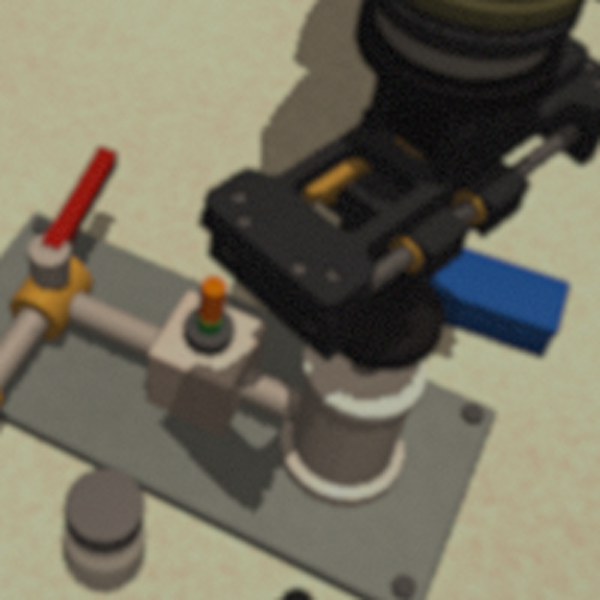

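After four strokes the pin top is near 109 mm and only the top of the green foot shows. I'll do three more strokes, one of them spare.

Request:
send_rows(moves=[-0.001,-0.001,0.009,0,0,0,-0.001,-0.001,0.018,0,0,0,-0.001,-0.001,0.027,0,0,0,-0.001,-0.001,0.033,0,0,0,-0.001,-0.001,0.036,0,0,0])

```text
clock: 6.75
tool_pos: [0.5653, 0.2157, 0.1452]
eef_rot: [0.708, 0.706, 0.007, 0.004]
contact_force: [-7.1, -2.9, 42.3]
opening: 0.005
```

Request:
send_rows(moves=[0,0,-0.01,0,0,0,0,0,-0.022,0,0,0,0,0,-0.034,0,0,0,0,0,-0.036,0,0,0,0,0,-0.036,0,0,0])

```text
clock: 7.17
tool_pos: [0.5648, 0.2155, 0.1817]
eef_rot: [0.708, 0.706, 0.007, 0.004]
contact_force: [-0.4, 0.2, -0.1]
opening: 0.005
```

Request:
send_rows(moves=[0,0,0.009,0,0,0,0,0,0.018,0,0,0,0,0,0.027,0,0,0,0,0,0.033,0,0,0,0,0,0.036,0,0,0])

```text
clock: 7.58
tool_pos: [0.5656, 0.2158, 0.1453]
eef_rot: [0.709, 0.706, 0.007, 0.004]
contact_force: [-5.0, -2.5, 39.1]
opening: 0.005
```

Request:
send_rows(moves=[0,0,-0.01,0,0,0,0,0,-0.022,0,0,0,0,0,-0.034,0,0,0,0,0,-0.036,0,0,0,0,0,-0.036,0,0,0])

```text
clock: 8.0
tool_pos: [0.5651, 0.2157, 0.1817]
eef_rot: [0.709, 0.706, 0.007, 0.004]
contact_force: [-0.1, -0.6, 0.6]
opening: 0.006
```

Request:
send_rows(moves=[0,0,0.009,0,0,0,0,0,0.018,0,0,0,0,0,0.027,0,0,0,0,0,0.033,0,0,0,0,0,0.036,0,0,0])

```text
clock: 8.42
tool_pos: [0.5658, 0.216, 0.1453]
eef_rot: [0.709, 0.706, 0.008, 0.004]
contact_force: [-6.3, -2.5, 38.5]
opening: 0.005
```

Request:
send_rows(moves=[0,0,-0.01,0,0,0,0,0,-0.022,0,0,0,0,0,-0.034,0,0,0,0,0,-0.045,0,0,0,0,0,-0.055,0,0,0])

```text
clock: 8.83
tool_pos: [0.5645, 0.2155, 0.2009]
eef_rot: [0.709, 0.706, 0.007, 0.004]
contact_force: [-0.2, -0.3, 0.5]
opening: 0.009
```

```bash
python3 look.py 4
```

```text
8.8833 [0.56558741 0.21599106 0.20288423] [-0.17017465  0.08321625  1.18691064]
indicator_top 0.75 311.024 243.306 [0.59670808 0.13914468 0.11695389]
 z by row 0.11500000000000005
plunger_top 0.9 368.2 252.798 [0.56436592 0.21907556 0.14881209]
 z by row 0.14400000000000007
```

View pics/c4.png

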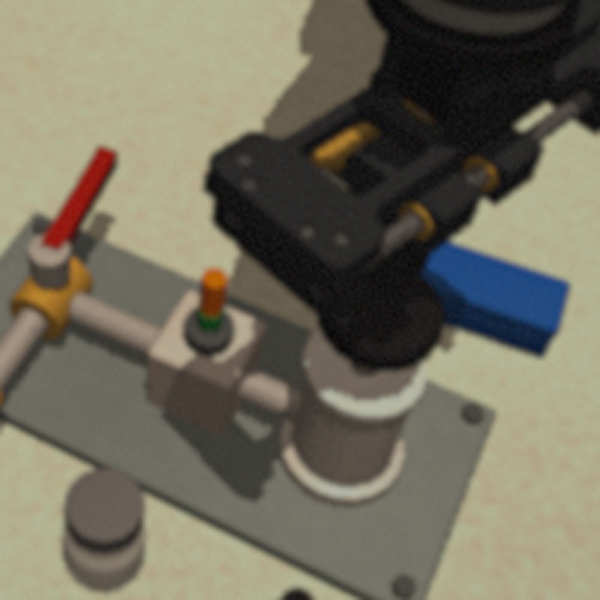

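The pin top now measures 117 mm, fully out, and the plunger is back up at 149 mm. Next I'll move to the trailing (+y) side of the red handle.

Request:
send_rows(moves=[-0.03,0,-0.01,0,0,0,-0.065,0,-0.01,0,0,0,-0.1,0,-0.01,0,0,0,-0.135,0,-0.005,0,0,0,-0.161,0,0,0,0,0])

```text
clock: 9.4
tool_pos: [0.5638, 0.051, 0.1995]
eef_rot: [0.709, 0.705, 0.007, 0.005]
contact_force: [-0.2, -0.4, -0.2]
opening: 0.002
```

```bash
python3 - <<'E'
from h import *
np.set_printoptions(precision=4,suppress=True)
st=r.get_state(); print(st['clock'],st['tool_pos'],R.from_quat(st['eef_rot']).as_matrix())
for n in ['scene','side','wrist']:
    s=snap(n,n+'5')
    for k in ['valve_pivot','valve_end','plunger_top']:
        for o in imaging.pinpoint(k,s)[:1]:
            u,v=o['point'][0]*560,o['point'][1]*420
            print(n,k,round(o['score'],2),round(u),round(v),at_z(s,u,v,.15 if k[0]=='p' else .074))
E
```

```text
9.4 [0.5638 0.051  0.1995] [[ 0.0067  0.9998  0.0166]
 [ 1.     -0.0067  0.0034]
 [ 0.0036  0.0165 -0.9999]]
scene valve_pivot 0.93 256 237 [0.6336 0.0487 0.074 ]
scene valve_end 0.8 272 208 [0.5719 0.0142 0.074 ]
scene plunger_top 0.97 366 251 [0.5651 0.2156 0.15  ]
side valve_pivot 0.85 247 205 [0.6293 0.0486 0.074 ]
side valve_end 0.92 282 193 [0.5665 0.0139 0.074 ]
side plunger_top 0.8 277 261 [0.5595 0.2189 0.15  ]
wrist valve_pivot 0.59 371 228 [0.6305 0.0441 0.074 ]
wrist valve_end 0.9 285 270 [0.5696 0.0124 0.074 ]
```

Request:
send_rows(moves=[0.006,-0.001,0.025,0,0,0,0.007,-0.001,0.05,0,0,0,0.007,-0.001,0.075,0,0,0,0.007,-0.001,0.095,0,0,0,0.007,-0.001,0.105,0,0,0])

```text
clock: 10.42
tool_pos: [0.5642, 0.0635, 0.093]
eef_rot: [0.708, 0.706, 0.007, 0.003]
contact_force: [0.5, 0.7, 0.6]
opening: 0.003
```

```bash
python3 - <<'E'
from h import *
np.set_printoptions(precision=3,suppress=True)
st=r.get_state(); print(st['clock'],st['tool_pos'],st['contact_force'])
T=R.from_quat(st['eef_rot']).as_matrix();p=np.array(st['tool_pos'])
P=np.array([.631,.046]); yaw=.374
for th in [.08,.2,.4,.6,.8,1.,1.2,1.4,1.571,1.62]:
    a=np.pi+yaw+th; d=np.array([np.cos(a),np.sin(a)]); n=np.array([d[1],-d[0]])
    c=P+.055*d+(.007+.0175*abs(n[0])+.009*abs(n[1]))*n
    print(th,c,T.T@(np.r_[c,.094]-p))
s=snap('scene','s6'); b=snap('side','d6')
cv2.imwrite('pics/c6.png',np.hstack([cv2.resize(s['image'][130:330,180:380,::-1],(400,400)),cv2.resize(b['image'][120:320,160:360,::-1],(400,400))]))
E
```

```text
10.4167 [0.564 0.064 0.093] [0.512 0.689 0.578]
0.08 [0.572 0.042] [-0.021  0.007 -0.001]
0.2 [0.572 0.036] [-0.027  0.008 -0.001]
0.4 [0.574 0.026] [-0.038  0.01  -0.001]
0.6 [0.578 0.015] [-0.048  0.014 -0.001]
0.8 [0.585 0.006] [-0.058  0.021 -0.001]
1.0 [ 0.595 -0.003] [-0.066  0.031 -0.001]
1.2 [ 0.607 -0.009] [-0.073  0.043 -0.001]
1.4 [ 0.617 -0.013] [-0.077  0.053 -0.001]
1.571 [ 0.626 -0.015] [-0.078  0.062 -0.001]
1.62 [ 0.629 -0.015] [-0.078  0.065 -0.001]
```

View pics/c6.png

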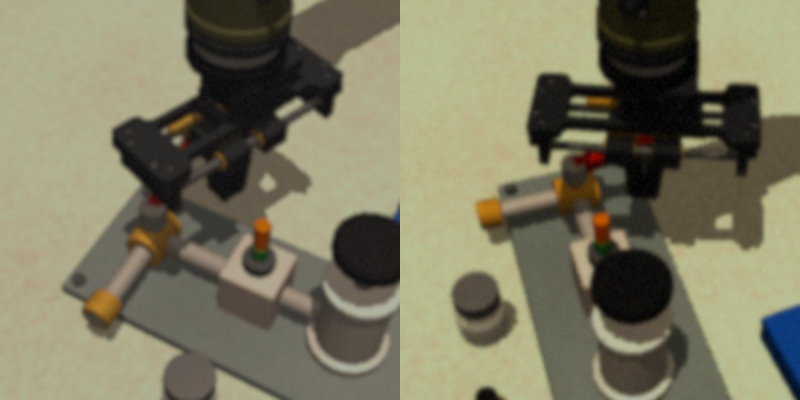

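The pictures show the finger on the +y side of the handle and clear of the block. I'll start the arc push now.

Request:
send_rows(moves=[-0.014,0.004,-0.001,0,0,0,-0.023,0.007,-0.001,0,0,0,-0.032,0.009,-0.001,0,0,0,-0.04,0.011,-0.001,0,0,0,-0.047,0.014,-0.001,0,0,0])

```text
clock: 10.93
tool_pos: [0.5786, 0.0159, 0.0955]
eef_rot: [0.708, 0.706, 0.008, 0.003]
contact_force: [-0.8, 2.0, 0.5]
opening: 0.009
```

Request:
send_rows(moves=[-0.005,0.003,0.001,0,0,0,-0.01,0.006,0.001,0,0,0,-0.0145,0.011,0.001,0,0,0,-0.019,0.0165,0.001,0,0,0,-0.022,0.0225,0.001,0,0,0])

```text
clock: 11.35
tool_pos: [0.6012, -0.0069, 0.0946]
eef_rot: [0.708, 0.706, 0.007, 0.003]
contact_force: [-1.2, 0.2, 0.7]
opening: 0.003
```

Request:
send_rows(moves=[-0.002,0.006,0.001,0,0,0,-0.004,0.011,0.001,0,0,0,-0.006,0.016,0.001,0,0,0,-0.0075,0.021,0.001,0,0,0,-0.008,0.025,0.001,0,0,0])

```text
clock: 11.77
tool_pos: [0.6266, -0.0155, 0.0937]
eef_rot: [0.708, 0.706, 0.007, 0.003]
contact_force: [-1.5, -0.5, -0.2]
opening: 0.003
```

Request:
send_rows(moves=[0,0.001,0,0,0,0,0,0.002,0,0,0,0,0,0.003,0,0,0,0,0,0.004,0,0,0,0,0,0.004,0,0,0])

```text
schema error: expected a multiple of 6 numbers
```

```bash
cat > v.py <<'E'
import sys
from h import *
np.set_printoptions(precision=4,suppress=True)
n=sys.argv[1]; st=r.get_state(); print(st['clock'],st['tool_pos'],st['contact_force'])
S={}
for c in ['scene','side','wrist']:
    s=snap(c,c+n);S[c]=s
    for k in ['valve_pivot','valve_end','indicator_top','plunger_top']:
        for o in imaging.pinpoint(k,s)[:1]:
            u,v=o['point'][0]*560,o['point'][1]*420
            print(c,k,round(o['score'],2),round(u),round(v),at_z(s,u,v,{'v':.074,'i':.117,'p':.15}[k[0]]),at_depth(s,u,v))
cv2.imwrite('pics/c%s.png'%n,np.hstack([cv2.resize(S['scene']['image'][130:330,180:380,::-1],(400,400)),cv2.resize(S['side']['image'][120:320,160:360,::-1],(400,400))]))
E
python3 v.py 7
```

```text
11.7667 [ 0.6266 -0.0155  0.0937] [-1.5205 -0.499  -0.1585]
scene valve_pivot 0.7 257 237 [0.6331 0.049  0.074 ] [0.6358 0.0528 0.0799]
scene valve_end 0.89 221 220 [ 0.6582 -0.0198  0.074 ] [ 0.6599 -0.0167  0.0781]
scene indicator_top 0.6 309 244 [0.6003 0.1382 0.117 ] [0.5988 0.1369 0.1144]
scene plunger_top 0.58 366 251 [0.5654 0.2164 0.15  ] [0.5646 0.2159 0.1487]
side valve_pivot 0.95 249 202 [0.6255 0.0426 0.074 ] [0.6247 0.0468 0.0787]
side valve_end 0.68 267 269 [0.5796 0.1852 0.074 ] [0.5733 0.2329 0.1491]
side indicator_top 0.49 259 231 [0.5946 0.1412 0.117 ] [0.5949 0.1394 0.1147]
side plunger_top 0.84 275 260 [0.5632 0.2181 0.15  ] [0.5632 0.2179 0.1497]
wrist valve_pivot 0.71 293 141 [0.6312 0.0445 0.074 ] [0.631  0.0451 0.0796]
wrist valve_end 0.87 349 296 [ 0.6558 -0.0212  0.074 ] [0.6403 0.019  0.1446]
wrist plunger_top 0.58 349 296 [0.639  0.0221 0.15  ] [0.6402 0.0191 0.1446]
```

View pics/c7.png

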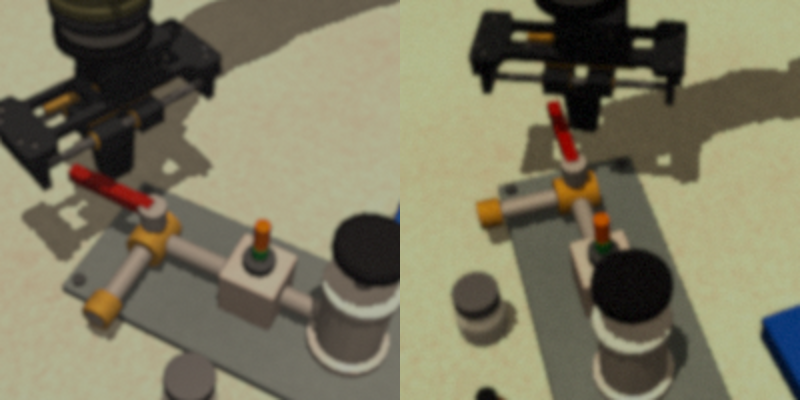

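The handle now lies square across the pipe. The last nudge was refused as malformed, so I'll resend it to seat the handle against its stop.

Request:
send_rows(moves=[0,0.001,0,0,0,0,0,0.002,0,0,0,0,0,0.003,0,0,0,0,0,0.004,0,0,0,0,0,0.004,0,0,0,0])

```text
clock: 12.93
tool_pos: [0.6283, -0.0149, 0.0936]
eef_rot: [0.708, 0.706, 0.005, 0.002]
contact_force: [-4.7, 1.1, 3.4]
opening: 0.004
```

It stopped short of the command with about 5 N on it, so it's at the hard stop. Backing off (-x), then up and clear.

Request:
send_rows(moves=[0,-0.012,0,0,0,0,-0.005,-0.03,0,0,0,0,-0.01,-0.04,-0.02,0,0,0,-0.015,-0.04,-0.055,0,0,0,-0.02,-0.04,-0.09,0,0,0])

```text
clock: 13.35
tool_pos: [0.5863, -0.0355, 0.1833]
eef_rot: [0.708, 0.706, 0.005, 0.001]
contact_force: [0.7, 0.3, 0.2]
opening: 0.004
```

Request:
send_rows(moves=[-0.02,0,-0.03,0,0,0,-0.05,0,-0.06,0,0,0,-0.08,0,-0.08,0,0,0,-0.1,0,-0.08,0,0,0,-0.1,0,-0.08,0,0,0])

```text
clock: 13.77
tool_pos: [0.5862, -0.1432, 0.2645]
eef_rot: [0.711, 0.703, 0.004, 0.005]
contact_force: [1.3, -0.7, -0.4]
opening: 0.004
```

```bash
python3 v.py 8; python3 - <<'E'
from h import *
s=snap('scene','s9'); 
for k in ['slide_box','oil_bottle','objective_can']:
    for o in imaging.pinpoint(k,s)[:1]:
        print(k,o['score'],at_z(s,o['point'][0]*560,o['point'][1]*420,0))
E
```

```text
13.7667 [ 0.5862 -0.1432  0.2645] [ 1.2663 -0.69   -0.44  ]
scene valve_end 0.67 220 222 [ 0.662  -0.0185  0.074 ] [ 0.6621 -0.0184  0.0742]
scene indicator_top 0.48 313 242 [0.5926 0.1388 0.117 ] [0.5917 0.1379 0.1153]
scene plunger_top 0.74 367 254 [0.5673 0.2197 0.15  ] [0.5673 0.2197 0.15  ]
side valve_pivot 0.97 247 201 [0.6301 0.0392 0.074 ] [0.6292 0.0438 0.0792]
side valve_end 0.71 276 259 [0.566  0.1649 0.074 ] [0.5616 0.2156 0.1494]
side indicator_top 0.65 263 228 [0.5894 0.1357 0.117 ] [0.5894 0.1358 0.1172]
side plunger_top 0.88 274 260 [0.5639 0.218  0.15  ] [0.564  0.2176 0.1495]
wrist valve_end 0.79 371 46 [ 0.656  -0.0211  0.074 ] [ 0.6542 -0.0221  0.0821]
slide_box 0.6 [0.41836603 0.19840833 0.        ]
oil_bottle 0.77 [0.66374277 0.27518831 0.        ]
objective_can 0.67 [0.70016576 0.17641795 0.        ]
```

View pics/c8.png

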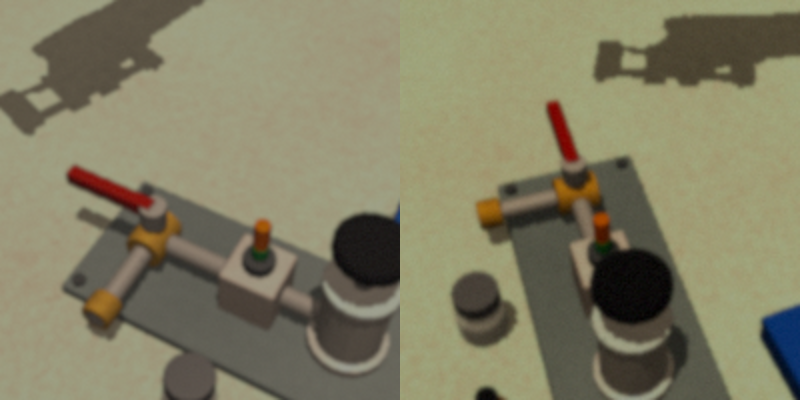

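View pics/scene8.png

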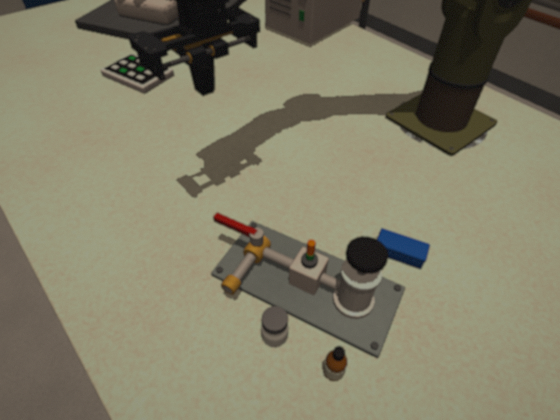

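```bash
python3 - <<'E'
from h import *
a=cv2.imread('pics/scene0.png').astype(int);b=cv2.imread('pics/scene8.png').astype(int)
d=abs(a-b).sum(2)
for n,(x0,x1,y0,y1) in dict(box=(375,432,228,268),bottle=(320,352,342,382),can=(258,292,304,346)).items(): print(n,d[y0:y1,x0:x1].mean(),d[y0:y1,x0:x1].max())
print(r.finish_job())
E
```

```text
box 23.553508771929824 50
bottle 26.5125 50
can 25.87955182072829 47
the job is handed in; nothing more can be done
None
```

The microscope table is pumped up and the valve is closed. I've handed the job in at about 14 s on the robot's clock, against the 64 s limit.

- **Pumping:** I pressed the plunger with the shut claw for seven full strokes, each down to the hard stop and all the way up again. The pin top went from about 84 mm to about 117 mm above the bench, which is fully out, and the green foot shows above the collar. The last few readings ranged from 114 to 117 mm. Seven strokes also guarantee full rise from any starting height.
- **Valve:** After that I pushed the red handle round until it stopped at about 5 N. The pictures show it square across the pipe, at roughly 1.57 rad.
- **Final state:** The plunger is up, measured at 149–150 mm. The arm is well clear and nothing was picked up. Before-and-after pictures of the slide box, oil bottle and objective can differ only by image noise.

**Disagreements and refusals:**
- The side camera placed the handle end on the plunger in the last checks. I took this as a false detection, because the other two cameras and the picture itself agreed.
- One short push was refused as malformed and I resent it.
- The fingertip force at the bottom of the strokes reached 35–46 N. That is well under the 120 N wrist limit, and only the fingertips were touching.

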